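# Slide the cork coaster through the gate into its holder

## Task

Push the bare cork coaster across the worktop with your fingertips, through the narrow gate of the low wooden coaster holder, until it lies fully home against the holder's back rail. Keep it flat on the worktop the whole way, never picked up or tipped, then take the hand away and leave everything else where it stands.

Things in the scene. Friction and masses are not known exactly. Their poses are not given: they have to be found in the camera images.
- coaster: The bare round cork coaster lying flat on the open worktop: a disc 92 mm across and 9 mm thick, about 30 g, slides easily. Origin at the centre of its underside, z up; its yaw means nothing. (A second such coaster stands under the glass tumbler to the right and is not meant.) A wine rack stands on the far side, from about world x = 0.57 m on: keep the hand clear of it.
- coaster_holder: Low three-sided holder of brown wood, open above, fixed, no floor (the coaster slides on the worktop). Origin on the worktop where the coaster's centre lies when home. Its level x axis is the direction in which the coaster is pushed in; y is across. Bay 104 mm wide between side rails 10 mm thick, 20 mm high, from x = -56 to +50 mm. 154 mm wide over all.
- gate (a point): Middle of the gate, the holder's mouth: 67 mm before its origin along its x axis, 4.5 mm up. Two wooden cheeks stand there, each 30 mm long (x = -82 to -52 mm in the holder's frame), 28 mm wide, 28 mm high, edges rounded by 6 mm; the gap between them is 98 mm. Fingers may pass through it behind the coaster.
- back_rail (a point): Middle of the inner face of the back rail, the stop for the coaster's edge: 46 mm past the holder's origin along its x axis, 10 mm up. The rail is 10 mm thick and 20 mm high, straight across.
- salt_shaker: Bystander: salt shaker with metal top, 44 mm across, 90 mm tall, loose; origin at the centre of its underside.
- blue_cap: Bystander: round screw cap, 38 mm across, 23 mm high, loose; origin at the centre of its underside.
Things that resemble listed ones, but are neither listed nor needed, are in the scene too. What is shaped like the coaster but black or purple is not meant.

How it is judged:
On the way:
1. the coaster passes between the two cheeks of the gate, flat on the worktop (x of coaster in the frame of coaster_holder between -0.095 and -0.035 m and y of coaster in the frame of coaster_holder between -0.007 and 0.007 m and height (world z) of coaster below 0.004 m and angle between coaster's own z axis and vertical below 0.06 rad), for 0.05 s.
At the end, for the whole second after the job is handed in: The coaster lies flat on the worktop inside the holder, at rest, its edge within 6 mm of the back rail and its centre within 10 mm of the holder's middle line (x of coaster in the frame of coaster_holder between -0.006 and 0.004 m and y of coaster in the frame of coaster_holder between -0.01 and 0.01 m and height (world z) of coaster below 0.004 m and angle between coaster's own z axis and vertical below 0.06 rad and linear speed of coaster below 0.01 m/s); the robot touches nothing.
It fails at once if the coaster is lifted off the worktop or tipped (height (world z) of coaster above 0.012 m or angle between coaster's own z axis and vertical above 0.2 rad).
It fails at once if the salt shaker is moved more than 20 mm or knocked over (distance of salt_shaker from where it was at the start of the episode above 0.02 m or angle between salt_shaker's own z axis and vertical above 0.35 rad).
It fails at once if the screw cap is moved more than 20 mm or knocked over (distance of blue_cap from where it was at the start of the episode above 0.02 m or angle between blue_cap's own z axis and vertical above 0.35 rad).
It also fails if it takes over 48 s, if anything falls off the work surface, if the arm or the gripper's body presses on something with over 40 N, if the wrist force passes 120 N, or if a joint passes its speed limit or range.

## Robot

A 6-joint arm with a two-finger parallel gripper is mounted at the origin on the work surface; the furniture and walls round the work are solid. World frame = base frame: x ahead of the robot, y to its left, z up, the work surface at z = 0. Lengths are in m, angles in rad, forces in N, time in s.
With the tool pointing down it reaches from about 0.275 to 0.825 m from the base axis. Payload 5.2 kg.
Tool frame: the origin (TCP) lies at the centre of the arm's flange, where the gripper is bolted on; the fingertips stand 186 mm ahead of it and the grasp point (between the pads) lies 167 mm ahead of it; z points along the fingers, y is the line along which they close (so a half turn about z gives the same grasp; the last joint's range is limited). The gripper opens to 93 mm and grips with 3 to 60 N. Pads are 15 mm wide; open, the fingers measure 128 mm over their backs; the gripper's body (75 mm by 188 mm) begins 65 mm behind the grasp point.
Start: joints at [-1.424, 0.259, 1.535, -0, 1.348, -0.203], TCP at [0.189, -0.517, 0.405] pointing down, gripper open.
Joint ranges: [-3.14, 3.14], [-0.91, 2.08], [0.19, 2.58], [-1.22, 4.36], [0.22, 2.71], [-3.12, 3.12]. Speed limits (rad/s): [2.57, 2.57, 3.14, 3.14, 3.14, 3.14].

## Interface

Orientations are given as a unit quaternion [w, x, y, z].
In Python, from rig import get_state, read_camera, hand_in gives the robot as it stands. The module is installed in compiled form; this text tells all that it offers.
- The arm moves only by the shell command python3 -m pendant 'ROWS' [FORCE]. ROWS is JSON, a list of rows, each an object with "translation": the shift along the tool's x, y, z in mm, a list of three; "rot": the turn, a rotation vector about the tool's x, y, z in rad, a list of three; "claw": the finger opening in mm, from 0 to 93. In form: [{"translation": [x, y, z], "rot": [ax, ay, az], "claw": claw}, ...]. A call has 1 to 20 rows; each row shifts and turns the commanded pose from where the row before left it, along the tool's axes as they then stand; what a row does not reach is not made up. A row lasts 1/8 s, in which the tool goes at most 62.5 mm and 10.7 degrees, less where a joint would pass 70% of its speed; a pose out of reach is approached as far as the arm can. A call with a gripper value outside its range is refused whole. The fingers move at their own pace and stop on an object; FORCE is the grip in N (left out, the last holds). Time passes only in rows, so rows that do not move let the fingers close. It gives the time, the measured TCP pose, the force, the opening and the grip force at its end, in the units of the state.
- get_state(): the state, without advancing time (a new reading comes with each control period).
- read_camera(name): name is "side" or "top"; returns a dict with "img" (400x640x3 uint8, red, green, blue), "fx", "fy", "cx", "cy" (pixels), "position" and "orientation" of the camera in the world. Camera axes: x right, y up, looking along -z (the intrinsics and any distortion apply to the point x, -y, -z); pixel columns grow to the right and rows downward; lengths in m; the calibration is good to about 2 mm. A picture is of the moment at which its call begins. There is no depth.
- hand_in(): hands the job in; it is judged then, once.
The state is a dict: "t": time; "joint_positions": joint angles; "joint_velocities": joint speeds; "tau": joint torques, N m; "position": TCP position; "orientation": TCP orientation; "wrist_force": force on the tool from outside, world axes, zero at the start; "moment": the same for the moment, N m; "gripper_width": finger opening in m; "grip_force": force on a finger pad.
Only numpy, scipy, OpenCV 4.12 (cv2) and the standard library are available. Lean on these libraries where they do the work, as an engineer would, in place of code of your own. Each camera call takes 0.05 s, during which the arm holds its last target. There are 200 camera calls.

## Working session

There is one attempt and no reset: what is moved stays moved. The work goes in short steps, Python scripts to look and compute and a shell command to move; the robot and the scene stay as the last step left them, time stands still between calls to the robot, and variables do not carry over. Pictures are saved under pics/ and viewed, at most 10 in all, crops included, and the job is handed in when it is done.

```bash
mkdir -p pics; python3 - <<'E'
from rig import *
import cv2
for n in("top","side"):
    d=read_camera(n); cv2.imwrite(f"pics/{n}0.png",d["img"][:,:,::-1]); print({k:v for k,v in d.items() if k!="img"})
s=get_state();print(s["t"],s["position"],s["orientation"],s["gripper_width"])
E
```

```text
{'fx': 368.3681353437633, 'fy': 368.3681353437633, 'cx': 320.75068478672847, 'cy': 199.3959670268937, 'position': array([ 0.33592316, -0.11183094,  0.89462158]), 'orientation': array([ 0.71547456,  0.034754  , -0.03330523, -0.69697853])}
{'fx': 467.31875395946895, 'fy': 467.31875395946895, 'cx': 312.5715300395116, 'cy': 214.2540149722813, 'position': array([ 0.10440751, -1.040216  ,  0.49893926]), 'orientation': array([ 0.82590055,  0.53981942, -0.08040292, -0.14148722])}
0.1 [ 0.18848328 -0.51650342  0.40402651] [-8.02856531e-04  9.84744222e-01  1.74006243e-01  3.10262601e-05] 0.0931400611195839
```

View pics/top0.png

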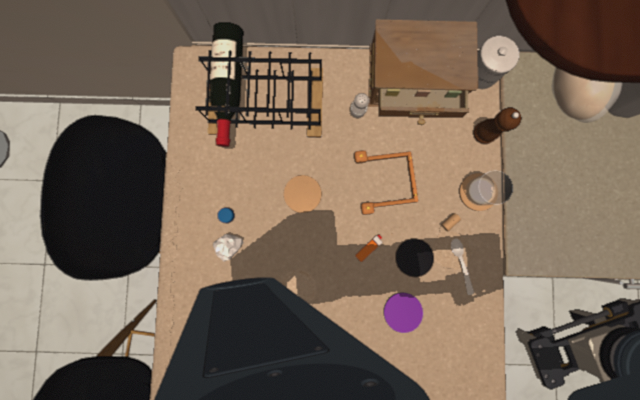

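View pics/side0.png

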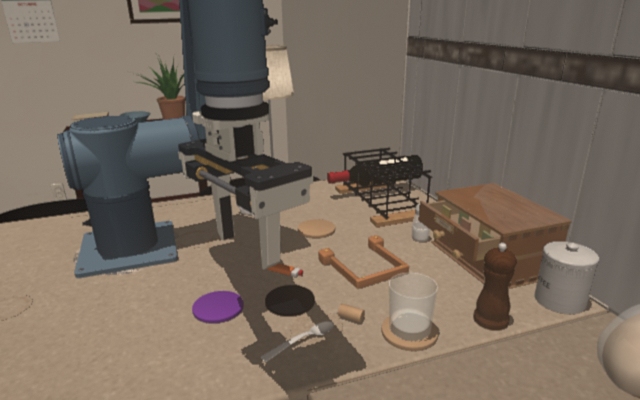

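The top view shows the cork coaster at (302,194) and the holder to its right. The holder's mouth faces left, with cheeks near (361,156) and (367,208). The shaker is at (360,104) and the cap at (226,215). I'll enlarge this area.

```bash
cat >h.py <<'E'
import numpy as np
from scipy.spatial.transform import Rotation as R
def ray(d,u,v,z):
    q=d["orientation"]; r=R.from_quat([q[1],q[2],q[3],q[0]])
    w=r.apply([(u-d["cx"])/d["fx"],-(v-d["cy"])/d["fy"],-1]); p=d["position"]
    return (p+w*(z-p[2])/w[2])[:2]
E
python3 - <<'E'
from rig import *; from h import *
import cv2
d=read_camera("top"); im=d["img"][:,:,::-1]
c=cv2.resize(im[130:230,270:430],None,fx=5,fy=5,interpolation=cv2.INTER_CUBIC); cv2.imwrite("pics/crop.png",c)
hsv=cv2.cvtColor(np.ascontiguousarray(im),cv2.COLOR_BGR2HSV)
print(hsv[194,302],hsv[194,335],hsv[180,413])
for n,u,v,z in(("coaster",302,194,.009),("cap",226,215,.023),("cheekL",361,156,.028),("cheekR",367,208,.028),("cornerA",411,153,.02),("cornerB",416,201,.02),("shaker",360,104,.05)): print(n,ray(d,u,v,z).round(4))
E
```

```text
[ 14 126 195] [ 15  89 183] [ 12 172 205]
coaster [ 0.4334 -0.0632]
cap [0.3771 0.1144]
cheekL [ 0.5263 -0.2024]
cheekR [ 0.4021 -0.2185]
cornerA [ 0.5386 -0.3238]
cornerB [ 0.4225 -0.336 ]
shaker [ 0.6462 -0.1958]
```

View pics/crop.png

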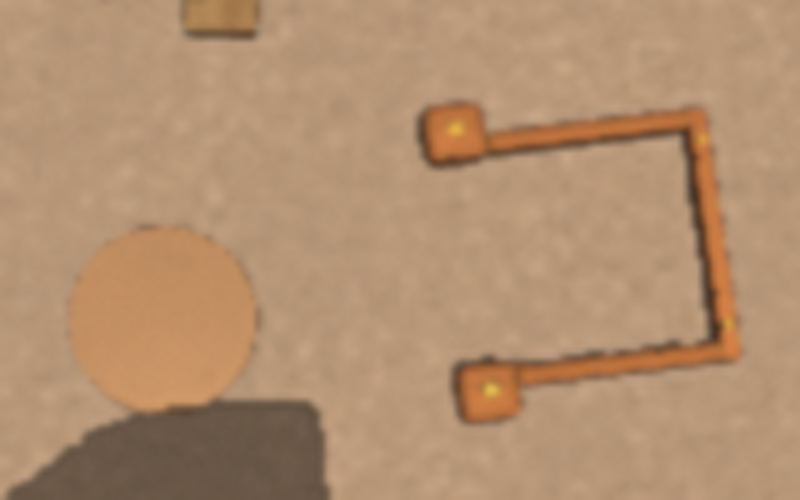

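The crop shows the coaster centred at (163,319). The cheek tops are at (455,133) and (489,391), and the rail's outer back corners at (706,107) and (740,358).

```bash
python3 - <<'E'
from rig import *; from h import *
d=read_camera("top")
c=lambda x,y,z: ray(d,270+(x+.5)/5-.5,130+(y+.5)/5-.5,z)
W=np.array([c(455,132,.028),c(489,391,.028),c(706,108,.02),c(740,358,.02)])
# holder x ~ -y world; holder y = z cross x -> +x world
H=np.array([[-.067,.063],[-.067,-.063],[.056,.062],[.056,-.062]])
w0=W.mean(0);h0=H.mean(0); a=(W-w0)@[1,1j]; b=(H-h0)@[1,1j]
th=np.angle(np.sum(a*b.conj())); r=np.array([[np.cos(th),-np.sin(th)],[np.sin(th),np.cos(th)]])
o=w0-r@h0; print("origin",o,"yaw",th,"res mm",1e3*((W-o)@r-H))
k=c(163,319,.009); print("coaster",k,"in H",(k-o)@r, "width",c(258,319,.009)-c(68,319,.009))
print("cap in H",(ray(d,226,215,.02)-o)@r)
np.savez("frame.npz",o=o,r=r,th=th,k=k)
s=get_state(); q=s["orientation"]; print(R.from_quat([q[1],q[2],q[3],q[0]]).as_matrix().round(3))
E
```

```text
origin [ 0.47426646 -0.27644543] yaw -1.4265137077034282 res mm [[ 0.26118781 -0.74908777]
 [ 0.28044816  0.24423675]
 [ 0.23974716 -0.74441413]
 [-0.78138313  1.24926515]]
coaster [ 0.43482582 -0.06364427] in H [-0.21626088 -0.00843374] width [ 0.00240269 -0.09190452]
cap in H [-0.40148568 -0.03970736]
[[ 0.939  0.343 -0.   ]
 [ 0.343 -0.939  0.001]
 [ 0.    -0.001 -1.   ]]
```

The holder fit residuals are about 1 mm, and the coaster's measured width is right (92 mm). Plan: turn the tool so its x axis is along −x of the holder, set the fingers to 44 mm, come down behind the coaster and push it with both tips as a cradle.

```bash
cat >>h.py <<'E'
def tgt(hx,hy,z):
    from rig import get_state
    f=np.load("frame.npz"); s=get_state(); q=s["orientation"]; m=R.from_quat([q[1],q[2],q[3],q[0]]); M=m.as_matrix()
    p=np.r_[f["o"]+f["r"]@[hx,hy],z]; D=np.c_[np.r_[-f["r"][:,0],0],np.r_[f["r"][:,1],0],[0,0,-1]]
    print("t",round(s["t"],2),"inH mm",(1e3*(s["position"][:2]-f["o"])@f["r"]).round(1),"z",round(s["position"][2],4),"F",s["wrist_force"].round(1),"w",s["gripper_width"])
    print("move mm",(1e3*M.T@(p-s["position"])).round(1),"rot",R.from_matrix(M.T@D).as_rotvec().round(4))
E
python3 -m pendant '[{"translation":[0,0,0],"rot":[0,0,-0.17],"claw":44},{"translation":[0,0,0],"rot":[0,0,-0.17],"claw":44},{"translation":[0,0,0],"rot":[0,0,-0.17],"claw":44},{"translation":[0,0,0],"rot":[0,0,-0.17],"claw":44},{"translation":[0,0,0],"rot":[0,0,-0.17],"claw":44},{"translation":[0,0,0],"rot":[0,0,-0.17],"claw":44},{"translation":[0,0,0],"rot":[0,0,-0.17],"claw":44},{"translation":[0,0,0],"rot":[0,0,-0.17],"claw":44},{"translation":[0,0,0],"rot":[0,0,0],"claw":44},{"translation":[0,0,0],"rot":[0,0,0],"claw":44}]'
python3 -c "
from h import *; tgt(-.285,-.0084,.30)"
```

```text
t: 1.45
position: [0.1885, -0.5167, 0.4046]
orientation: [-0.0, 0.658, 0.753, 0.0]
wrist_force: [-0.1, 0.4, 0.2]
gripper_width: 0.0441
grip_force: 0.0
t 1.45 inH mm [ 196.6 -317.3] z 0.4046 F [-0.1  0.4  0.2] w 0.04405175749936893
move mm [484.3 304.8 104.8] rot [ 0.     -0.0003 -0.0086]
```

```bash
python3 -m pendant '[{"translation":[20,13,0],"rot":[0,0,-0.0086],"claw":44},{"translation":[34,21,0],"rot":[0,0,0],"claw":44},{"translation":[34,21,0],"rot":[0,0,0],"claw":44},{"translation":[34,21,0],"rot":[0,0,0],"claw":44},{"translation":[34,21,0],"rot":[0,0,0],"claw":44},{"translation":[34,21,0],"rot":[0,0,0],"claw":44},{"translation":[34,21,0],"rot":[0,0,0],"claw":44},{"translation":[34,21,0],"rot":[0,0,0],"claw":44},{"translation":[34,21,0],"rot":[0,0,0],"claw":44},{"translation":[34,21,0],"rot":[0,0,0],"claw":44},{"translation":[34,21,0],"rot":[0,0,0],"claw":44},{"translation":[34,21,0],"rot":[0,0,0],"claw":44},{"translation":[34,21,0],"rot":[0,0,0],"claw":44},{"translation":[34,21,0],"rot":[0,0,0],"claw":44},{"translation":[22,18,30],"rot":[0,0,0],"claw":44},{"translation":[0,0,40],"rot":[0,0,0],"claw":44},{"translation":[0,0,34],"rot":[0,0,0],"claw":44},{"translation":[0,0,0],"rot":[0,0,0],"claw":44},{"translation":[0,0,0],"rot":[0,0,0],"claw":44}]'
python3 -c "
from h import *; tgt(-.285,-.0084,.189)"
```

```text
t: 3.82
position: [0.4188, 0.0064, 0.3019]
orientation: [0.001, 0.653, 0.757, 0.0]
wrist_force: [-0.5, -0.5, -0.1]
gripper_width: 0.0441
grip_force: 0.0
t 3.83 inH mm [-287.9  -14.2] z 0.3019 F [-0.5 -0.5 -0.1] w 0.04406581997322351
move mm [ -2.9   5.7 112.9] rot [0.0013 0.0005 0.0021]
```

```bash
python3 -m pendant '[{"translation":[-3,6,0],"rot":[0,0,0],"claw":44},{"translation":[0,0,25],"rot":[0,0,0],"claw":44},{"translation":[0,0,30],"rot":[0,0,0],"claw":44},{"translation":[0,0,25],"rot":[0,0,0],"claw":44},{"translation":[0,0,15],"rot":[0,0,0],"claw":44},{"translation":[0,0,10],"rot":[0,0,0],"claw":44},{"translation":[0,0,5],"rot":[0,0,0],"claw":44},{"translation":[0,0,2],"rot":[0,0,0],"claw":44},{"translation":[0,0,0],"rot":[0,0,0],"claw":44}]'
python3 - <<'E'
from h import *; from rig import *; import cv2
tgt(-.264,-.0084,.189)
im=read_camera("side")["img"][:,:,::-1]
cv2.imwrite("pics/s1.png",cv2.resize(im[130:310,200:440],None,fx=3,fy=3,interpolation=cv2.INTER_CUBIC))
E
```

```text
t: 4.95
position: [0.4248, 0.0045, 0.1891]
orientation: [0.0, 0.653, 0.757, 0.0]
wrist_force: [-0.9, 1.1, 0.6]
gripper_width: 0.0442
grip_force: 0.0
t 4.95 inH mm [-285.2   -8.5] z 0.1891 F [-0.9  1.1  0.6] w 0.044226681033046174
move mm [-21.2   0.1   0.1] rot [0.0007 0.0003 0.0032]
```

View pics/s1.png

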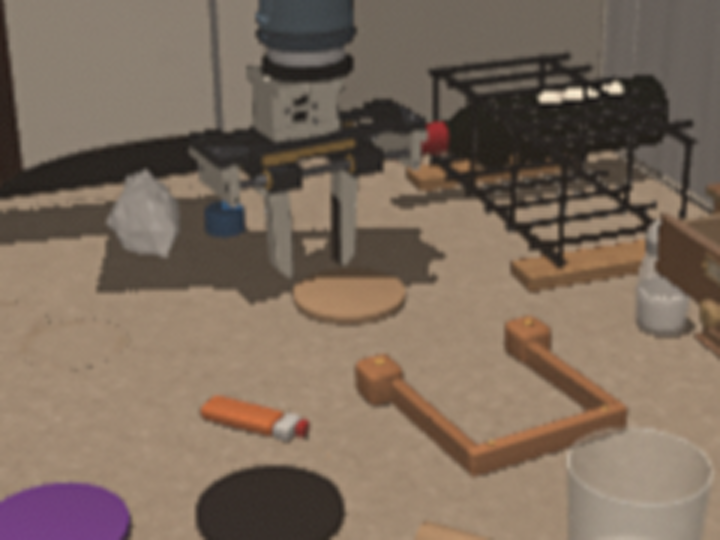

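The fingers stand just behind the coaster, at (280,270) and (345,260) in the crop, and are clear of the cap and rack. Pushing to just short of the gate.

```bash
python3 -m pendant '[{"translation":[-8,0,0],"rot":[0,0,0.003],"claw":44},{"translation":[-6,0,0],"rot":[0,0,0],"claw":44},{"translation":[-4,0,0],"rot":[0,0,0],"claw":44},{"translation":[-4,0,0],"rot":[0,0,0],"claw":44},{"translation":[-4,0.2,0],"rot":[0,0,0],"claw":44},{"translation":[-6,0.6,0],"rot":[0,0,0],"claw":44},{"translation":[-7,0.7,0],"rot":[0,0,0],"claw":44},{"translation":[-7,0.7,0],"rot":[0,0,0],"claw":44},{"translation":[-7,0.7,0],"rot":[0,0,0],"claw":44},{"translation":[-7,0.7,0],"rot":[0,0,0],"claw":44},{"translation":[-7,0.7,0],"rot":[0,0,0],"claw":44},{"translation":[-7,0.7,0],"rot":[0,0,0],"claw":44},{"translation":[-7,0.7,0],"rot":[0,0,0],"claw":44},{"translation":[-7,0.7,0],"rot":[0,0,0],"claw":44},{"translation":[-7,0.7,0],"rot":[0,0,0],"claw":44},{"translation":[-7,0.6,0],"rot":[0,0,0],"claw":44},{"translation":[-6,0.4,0],"rot":[0,0,0],"claw":44},{"translation":[-4,0,0],"rot":[0,0,0],"claw":44},{"translation":[-3,0,0],"rot":[0,0,0],"claw":44},{"translation":[0,0,0],"rot":[0,0,0],"claw":44}]'
python3 - <<'E'
from h import *; from rig import *; import cv2
tgt(-.168,0,.189)
d=read_camera("top")
cv2.imwrite("pics/t2.png",cv2.resize(d["img"][130:230,270:430,::-1],None,fx=5,fy=5,interpolation=cv2.INTER_CUBIC))
im=read_camera("side")["img"][:,:,::-1]
cv2.imwrite("pics/s2.png",cv2.resize(im[190:310,270:430],None,fx=5,fy=5,interpolation=cv2.INTER_CUBIC))
E
```

```text
t: 7.5
position: [0.4492, -0.1082, 0.1888]
orientation: [0.0, 0.654, 0.756, -0.0]
wrist_force: [-0.9, 0.0, -1.0]
gripper_width: 0.0439
grip_force: 0.0
t 7.5 inH mm [-170.1   -0.6] z 0.1888 F [-0.9  0.  -1. ] w 0.04391577289032364
move mm [-2.1  0.6 -0.2] rot [0.     0.0001 0.0001]
```

View pics/t2.png

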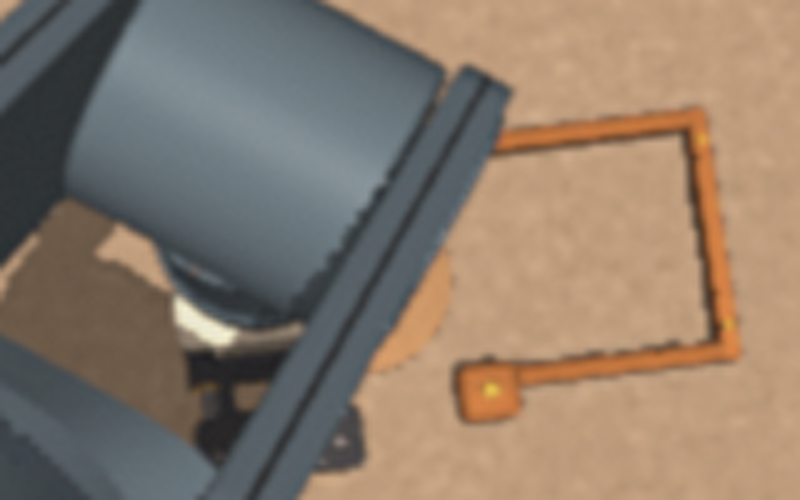

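View pics/s2.png

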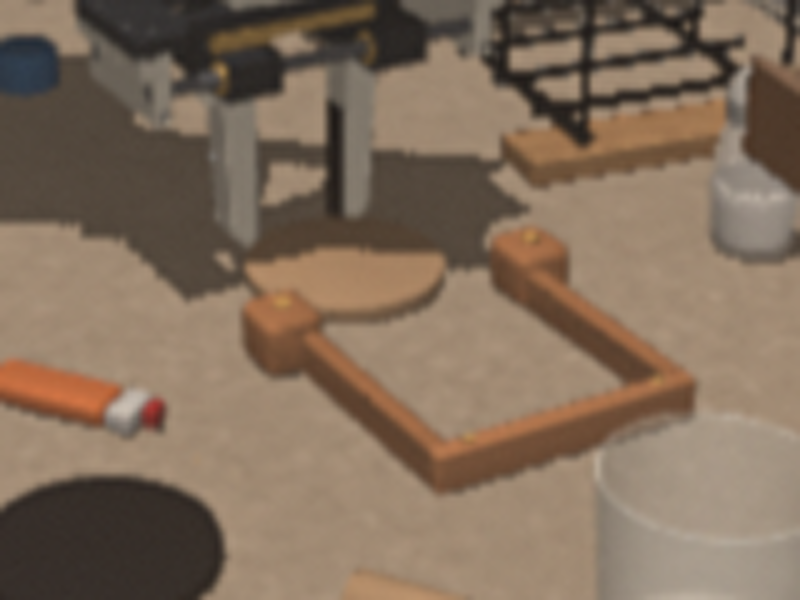

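The top crop shows the coaster's leading rim through (452,290), (440,329), (420,352) and (392,369). The side view shows it flat, lined up with the gate and touching both tips. I'll fit its centre.

```bash
python3 - <<'E'
from h import *; from rig import *
from scipy.optimize import least_squares
f=np.load("frame.npz")
d=read_camera("top")
P=np.array([ray(d,270+(x+.5)/5-.5,130+(y+.5)/5-.5,.009) for x,y in[(447,255),(452,290),(449,310),(440,329),(420,352),(392,369)]])
H=(P-f["o"])@f["r"]
s=least_squares(lambda c:np.hypot(*(H-c).T)-.046,[-.12,0]); print(s.x*1e3,s.fun*1e3)
d=read_camera("side")
for u,v in[(244,268),(446,266)]:
    print((ray(d,270+(u+.5)/5-.5,190+(v+.5)/5-.5,.009)-f["o"])@f["r"]*1e3)
E
```

```text
[-120.67432607   -1.25279747] [-0.50488114  0.08895803  0.50274273  0.1836901  -0.24314618 -0.22741344]
[-138.12042313  -44.18447872]
[-95.1722738   36.79666979]
```

```bash
python3 -m pendant '[{"translation":[-3,0.4,0],"rot":[0,0,0],"claw":44},{"translation":[-5,0.4,0],"rot":[0,0,0],"claw":44},{"translation":[-6,0.3,0],"rot":[0,0,0],"claw":44},{"translation":[-7,0,0],"rot":[0,0,0],"claw":44},{"translation":[-7,0,0],"rot":[0,0,0],"claw":44},{"translation":[-7,0,0],"rot":[0,0,0],"claw":44},{"translation":[-7,0,0],"rot":[0,0,0],"claw":44},{"translation":[-7,0,0],"rot":[0,0,0],"claw":44},{"translation":[-7,0,0],"rot":[0,0,0],"claw":44},{"translation":[-7,0,0],"rot":[0,0,0],"claw":44},{"translation":[-7,0,0],"rot":[0,0,0],"claw":44},{"translation":[-7,0,0],"rot":[0,0,0],"claw":44},{"translation":[-7,0,0],"rot":[0,0,0],"claw":44},{"translation":[-7,0,0],"rot":[0,0,0],"claw":44},{"translation":[-7,0,0],"rot":[0,0,0],"claw":44},{"translation":[-7,0,0],"rot":[0,0,0],"claw":44},{"translation":[-6,0,0],"rot":[0,0,0],"claw":44},{"translation":[-4,0,0],"rot":[0,0,0],"claw":44},{"translation":[-2,0,0],"rot":[0,0,0],"claw":44},{"translation":[0,0,0],"rot":[0,0,0],"claw":44}]'
python3 - <<'E'
from h import *; from rig import *; import cv2
tgt(-.049,0,.189)
im=read_camera("side")["img"][:,:,::-1]
cv2.imwrite("pics/s3.png",cv2.resize(im[190:310,270:430],None,fx=5,fy=5,interpolation=cv2.INTER_CUBIC))
E
```

```text
t: 10.2
position: [0.4672, -0.2237, 0.1888]
orientation: [0.0, 0.654, 0.756, 0.0]
wrist_force: [-0.3, 0.1, -0.4]
gripper_width: 0.0442
grip_force: 0.0
t 10.2 inH mm [-53.2   0.5] z 0.1888 F [-0.3  0.1 -0.4] w 0.044231841142998204
move mm [-4.2 -0.5 -0.2] rot [0.     0.     0.0003]
```

View pics/s3.png

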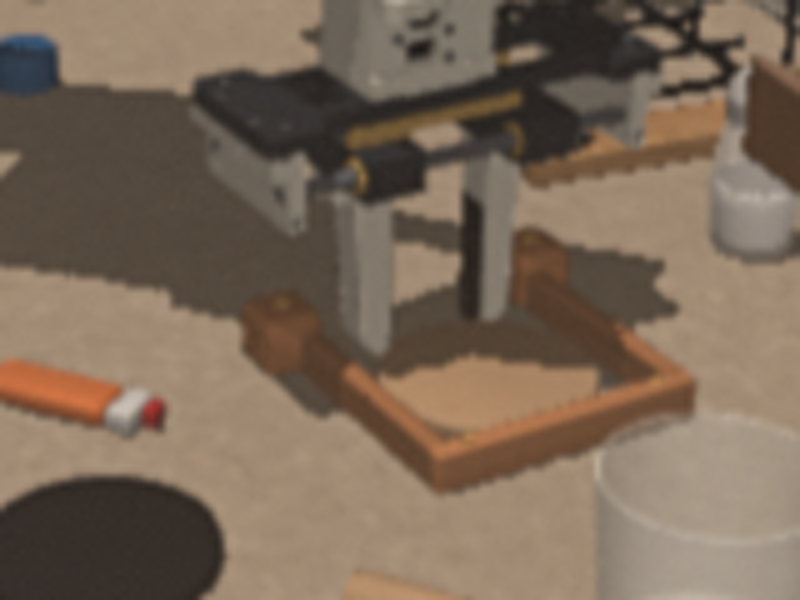

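The coaster is through the gate and flat in the bay, about 5 mm short of the rail. I'll push slowly and watch the force.

```bash
python3 -m pendant '[{"translation":[-1,0,0],"rot":[0,0,0],"claw":44},{"translation":[-1,0,0],"rot":[0,0,0],"claw":44},{"translation":[-1,0,0],"rot":[0,0,0],"claw":44},{"translation":[-1,0,0],"rot":[0,0,0],"claw":44},{"translation":[-0.5,0,0],"rot":[0,0,0],"claw":44},{"translation":[0,0,0],"rot":[0,0,0],"claw":44},{"translation":[0,0,0],"rot":[0,0,0],"claw":44}]'; python3 -c "
from h import *; tgt(-.048,0,.189)"
```

```text
t: 11.12
position: [0.4678, -0.2282, 0.1888]
orientation: [0.0, 0.654, 0.756, -0.0]
wrist_force: [0.4, -0.2, -1.1]
gripper_width: 0.044
grip_force: 0.0
t 11.12 inH mm [-48.7   0.5] z 0.1888 F [ 0.4 -0.2 -1.1] w 0.043975566512549163
move mm [-0.7 -0.5 -0.2] rot [0.     0.0001 0.0003]
```

```bash
for i in 1; do python3 -m pendant '[{"translation":[-0.5,0,0],"rot":[0,0,0],"claw":44},{"translation":[-0.5,0,0],"rot":[0,0,0],"claw":44},{"translation":[0,0,0],"rot":[0,0,0],"claw":44}]'; done; python3 -m pendant '[{"translation":[-0.7,0,0],"rot":[0,0,0],"claw":44},{"translation":[0,0,0],"rot":[0,0,0],"claw":44}]'; python3 -c "
from h import *; tgt(-.048,0,.189)"
```

```text
t: 11.5
position: [0.4679, -0.229, 0.1887]
orientation: [-0.0, 0.654, 0.756, 0.0]
wrist_force: [0.4, 1.9, 0.3]
gripper_width: 0.044
grip_force: 0.5
t: 11.75
position: [0.4679, -0.2294, 0.1886]
orientation: [-0.001, 0.654, 0.756, 0.0]
wrist_force: [-0.6, 3.6, 1.5]
gripper_width: 0.0441
grip_force: 1.7
t 11.75 inH mm [-47.5   0.4] z 0.1886 F [-0.6  3.6  1.5] w 0.04412063210340584
move mm [ 0.5 -0.4 -0.4] rot [-0.0005 -0.0011  0.0003]
```

The reaction force rises to 3.6 N and motion stalls, so the coaster is against the rail. I'll back off, lift and swing clear.

```bash
python3 -m pendant '[{"translation":[1,0,0],"rot":[0,0,0],"claw":44},{"translation":[2,0,0],"rot":[0,0,0],"claw":44},{"translation":[4,0,0],"rot":[0,0,0],"claw":44},{"translation":[5,0,0],"rot":[0,0,0],"claw":44},{"translation":[3,0,-3],"rot":[0,0,0],"claw":44},{"translation":[0,0,-15],"rot":[0,0,0],"claw":44},{"translation":[0,0,-30],"rot":[0,0,0],"claw":44},{"translation":[0,0,-40],"rot":[0,0,0],"claw":44},{"translation":[0,0,-40],"rot":[0,0,0],"claw":44},{"translation":[0,0,-40],"rot":[0,0,0],"claw":44},{"translation":[20,-20,-20],"rot":[0,0,0],"claw":44},{"translation":[40,-20,0],"rot":[0,0,0],"claw":44},{"translation":[40,-20,0],"rot":[0,0,0],"claw":44},{"translation":[40,-10,0],"rot":[0,0,0],"claw":44},{"translation":[30,0,0],"rot":[0,0,0],"claw":44},{"translation":[10,0,0],"rot":[0,0,0],"claw":44},{"translation":[0,0,0],"rot":[0,0,0],"claw":44},{"translation":[0,0,0],"rot":[0,0,0],"claw":44}]'
python3 - <<'E'
from h import *; from rig import *; import cv2
tgt(-.048,0,.189)
im=read_camera("top")["img"][:,:,::-1]
cv2.imwrite("pics/t4.png",cv2.resize(im[80:240,210:430],None,fx=3.6,fy=3.6,interpolation=cv2.INTER_CUBIC))
E
```

```text
t: 14.0
position: [0.3711, -0.0477, 0.377]
orientation: [0.0, 0.654, 0.756, -0.0]
wrist_force: [-0.2, -0.5, 0.3]
gripper_width: 0.0442
grip_force: 0.0
t 14.0 inH mm [-241.2  -69.2] z 0.377 F [-0.2 -0.5  0.3] w 0.044166809914584916
move mm [-193.1   69.1  188.2] rot [ 0.0004  0.0007 -0.0001]
```

View pics/t4.png

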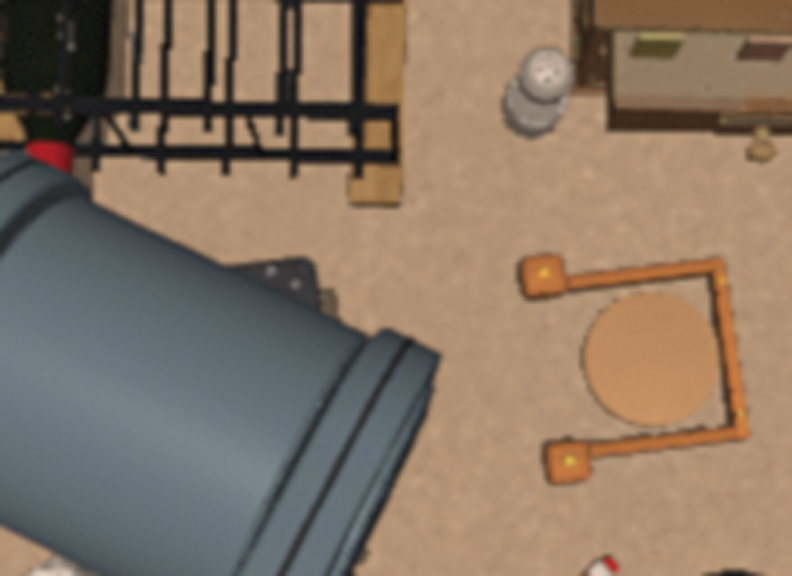

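The coaster lies home against the rail, with its centre at about (652,358) in the crop and the hand clear. I'll check that in numbers and hand in only if it is within limits.

```bash
python3 - <<'E'
from h import *; from rig import *
f=np.load("frame.npz"); d=read_camera("top")
h=(ray(d,210+652.5/3.6-.5,80+358.5/3.6-.5,.009)-f["o"])@f["r"]; print(h*1e3)
if -.004<h[0]<.003 and abs(h[1])<.007: print(hand_in())
E
```

```text
[1.19425446 0.97708792]
the job is handed in; nothing more can be done
None
```

The coaster went flat through the gate and lies against the back rail, measured about 1 mm from the holder's origin in both x and y; the hand is clear, the arm went nowhere near the salt shaker or the screw cap, and the job was handed in at about 14 s.

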